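# Slide a loaded vial tray round the tube rack and press it home in its bay

## Task

Slide the round grey tray with its two standing vials across the desk, round the front of the tube rack and into the black receiving bay on the rack's other side, never lifting the tray. Press it home against the bay's sprung buffer plate with about 10 N (a one-kilogram push) for a second, then let go and leave it there against the buffer. The vials must stay upright on the tray and must not be touched, and neither tray nor robot may touch the rack or the bottle.

Things in the scene. Friction and masses are not known exactly. Their poses are not given: they have to be found in the camera images.
- tray: round grey plastic tray, a solid disc 120 mm in diameter, rim top 31 mm above the desk, vials stand on its recessed top 26 mm above the desk; too wide for a gripper to span, meant to be pushed on its side wall; 0.35 to 0.7 kg, slides on the desk with a friction of roughly 0.7 to 3 N, smooth all over (friction coefficient about 0.25); origin at the centre of its underside
- vial_a: small brown vial, 22 mm diameter, 53 mm tall, standing loose on the tray about 14 mm from its centre (its top is 79 mm above the desk); origin at the centre of its underside, z up along the vial
- vial_b: second vial of the same size (22 mm diameter, 53 mm tall), standing loose on the tray about 14 mm from the centre on the other side; origin at the centre of its underside, z up along the vial
- bay: black bay fixed to the desk on the rack's other side; the tray enters along its +x. At its back stands the buffer: a pale plate, 70 mm wide, 24 mm to its top, that gives along +x on a spring of 10 N per mm (6 mm travel). Its position is screw-set: on first touch the tray's centre is at x = -20 to 0 mm of the bay's origin; where is not told, so feel for it. Origin on the desk
- bay_mouth (a point): the bay's mouth, on the desk midway between the tips of the flares, 53 mm before the bay's origin; same axes as the bay. Side rails 22 mm tall, 130 mm apart inside (5 mm play each side of the tray), flared outward at the mouth to tips 82 mm either side of the axis; the rear edge of the seated tray stays outside, free to be pushed
- rack: black tube rack, 181 mm along its x, 88 mm along its y, 32 mm tall, with capped tubes standing in its far rows up to 95 mm; fixed on a 5 mm stack of paper forms (edges about x = 0.58 m near the robot, y = 0.19 and -0.04 m at the sides; the tray catches on it) between the tray and the bay, its x within 0.2 rad of straight ahead; origin at the centre of its underside
- bottle: small white and blue dropper bottle, 24 mm diameter, 60 mm tall, standing loose near the front edge of the desk before the rack; origin at the centre of its underside; the gap from its back to the front end of the rack is about 175 to 235 mm

How it is judged:
On the way, in this order (a step that is already met when the one before it is completed fails the run):
1. the tray stands before the mouth of the bay, in line with it (x of tray in the frame of bay between -0.22 and -0.06 m and y of tray in the frame of bay between -0.03 and 0.03 m), for 0.1 s.
2. the tray is pressed home in the bay, against the buffer, with 5 to 16 N for 0.5 s (contact force between tray and bay between 5 and 16 N), for 0.5 s.
At the end, for the whole second after the job is handed in: the tray lies flat and still in the bay, its centre 25 mm short of to 3 mm past the bay's origin (the buffer's setting range, 5 mm slack) and within 8 mm of the bay's axis, let go, with both vials standing upright on it (within 0.15 rad) (x of tray in the frame of bay between -0.025 and 0.003 m and y of tray in the frame of bay between -0.008 and 0.008 m and height (world z) of tray below 0.004 m and angle between tray's own z axis and vertical below 0.05 rad and linear speed of tray below 0.01 m/s and contact force between the fingers and tray below 0.1 N and angle between each of vial_a, vial_b's own z axis and vertical below 0.15 rad and horizontal distance between each of vial_a, vial_b and tray below 0.048 m and z of each of vial_a, vial_b in the frame of tray above 0.022 m); the robot touches nothing.
It fails at once if the tray or the robot touches the tube rack (over 0.5 N) (contact force between rack and anything else above 0.5 N).
It fails at once if the tray or the robot touches the dropper bottle, or it is displaced by more than 8 mm (contact force between bottle and tray above 0.3 N or contact force between bottle and the fingers above 0.3 N or contact force between bottle and the arm above 0.3 N or distance of bottle from where it was at the start of the episode above 0.008 m).
It fails at once if the tray is lifted off the desk by more than 6 mm or tilted by more than 0.1 rad (height (world z) of tray above 0.006 m or angle between tray's own z axis and vertical above 0.1 rad).
It fails at once if a vial is touched by the robot or tips by more than 0.35 rad (contact force between any of vial_a, vial_b and the fingers above 0.3 N or contact force between any of vial_a, vial_b and the arm above 0.3 N or angle between any of vial_a, vial_b's own z axis and vertical above 0.35 rad).
It fails at once if the tray is pushed against the bay or its buffer with more than 22 N (contact force between tray and bay above 22 N).
It also fails if it takes over 72 s, if anything falls off the work surface, if the arm or the gripper's body presses on something with over 40 N, if the wrist force passes 120 N, or if a joint passes its speed limit or range.

## Robot

A 7-joint arm with a two-finger parallel gripper is mounted at the origin on a cart in front of the work surface, level with it; the furniture and walls round the work are solid. World frame = base frame: x ahead of the robot, y to its left, z up, the work surface at z = 0. Lengths are in m, angles in rad, forces in N, time in s.
With the tool pointing down it reaches from about 0.4 to 0.85 m from the base axis. Payload 4.5 kg.
Tool frame: the origin (TCP) lies at the very end of the fingers, on their centre line; the grasp point (between the pads) lies 19 mm behind it (r.grip_depth is the z of the grasp point in the tool frame, in m); z points along the fingers, y is the line along which they close (so a half turn about z gives the same grasp; the last joint's range is limited). The gripper opens to 88 mm and grips with 3 to 60 N. Pads are 18 mm wide; open, the fingers measure 123 mm over their backs; the gripper's body (75 mm by 187 mm) begins 45 mm behind the grasp point.
Start: joints at [1.164, 0.689, -0.195, 1.565, 0.157, 0.902, -0.215], TCP at [0.267, -0.565, 0.239] pointing down, gripper open.
Joint ranges: [-3.01, 3.01], [-0.46, 2.08], [-1.47, 1.51], [0.13, 2.56], [-1, 4.14], [0.04, 2.09], [-2.66, 2.66]. Speed limits (rad/s): [2.57, 2.57, 3.14, 3.14, 3.14, 3.14, 3.14].

## Interface

Orientations are given as a unit quaternion [x, y, z, w].
In Python, from plant import r gives the robot as it stands.
- The arm moves only by the shell command python3 steer.py [FORCE], which reads ROWS from standard input. ROWS is a JSON list that holds a single list of rows (three levels of brackets), with 1 to 10 rows, each of 7 numbers: the opening from 0.0 (shut) to 1.0 (fully open), then dx, dy, dz in a scale on which 1.0 is 600 mm, then a rotation vector rx, ry, rz in fractions of the full range, 1 being 180 degrees; each row is the pose to reach, as a shift and turn from the pose commanded when the command began, along the tool's axes at that moment; what a row does not reach only later rows make up. A row lasts 1/10 s, in which the tool goes at most 0.05 m and 0.15 rad, less where a joint would pass 70% of its speed; a pose out of reach is approached as far as the arm can. The fingers move at their own pace and stop on an object; FORCE is the grip in N (left out, the last holds). Time passes only in rows, so rows that do not move let the fingers close. It prints the time, the measured TCP pose, the force, the opening and the grip force at its end. Shift and turn numbers lie between -1 and 1, and a call with a number outside is refused. Input that does not fit is refused with a message, and nothing moves.
- r.get_state(): the state, without advancing time (a new reading comes with each control period).
- r.snapshot(name): name is "scene" or "top"; returns the picture (400x640x3 uint8, red, green, blue); there is no depth.
- r.camera_params(name): a dict with "fx", "fy", "cx", "cy" (pixels), "rvec" (rotation vector, rad) and "tvec" (3), from world to camera coordinates, as OpenCV has them. Camera axes: x right, y down, z forward; pixel columns grow to the right and rows downward; lengths in m; the calibration is good to about 2 mm. A picture is of the moment at which its call begins. camera_params takes no time and is no camera call.
- r.finish_job(): hands the job in; it is judged then, once.
The state is a dict: "clock": time; "q": joint angles; "qd": joint speeds; "joint_torque": joint torques, N m; "tool_pos": TCP position; "eef_rot": TCP orientation; "contact_force": force on the tool from outside, world axes, zero at the start; "moment": the same for the moment, N m; "opening": opening from 0.0 (shut) to 1.0 (fully open); "finger_force": force on a finger pad.
Only numpy, scipy, OpenCV 4.12 (cv2) and the standard library are available. Lean on these libraries where they do the work, as an engineer would, in place of code of your own. Each camera call takes 0.05 s, during which the arm holds its last target. There are 200 camera calls.

## Working session

There is one attempt and no reset: what is moved stays moved. The work goes in short steps, Python scripts to look and compute and a shell command to move; the robot and the scene stay as the last step left them, time stands still between calls to the robot, and variables do not carry over. Pictures are saved under pics/ and viewed, at most 10 in all, crops included, and the job is handed in when it is done.

```bash
ls; mkdir -p pics; python3 - <<'E'
from plant import r
import cv2
for n in("scene","top"):
    im=r.snapshot(n); cv2.imwrite(f"pics/{n}0.png",im[...,::-1])
    print(n,r.camera_params(n))
s=r.get_state(); print(s)
E
```

```text
pics
plant.py
steer.py
scene {'fx': 438.57792829358976, 'fy': 438.57792829358976, 'cx': 309.69375000324237, 'cy': 196.9619554361953, 'rvec': array([ 1.11119957, -2.11627488,  1.16576822]), 'tvec': array([0.30233235, 0.27898617, 0.53786732])}
top {'fx': 400.33798667793855, 'fy': 400.33798667793855, 'cx': 309.8820623982542, 'cy': 196.96347145157435, 'rvec': array([ 2.09587994, -2.11826999,  0.1829721 ]), 'tvec': array([0.04314574, 0.5549937 , 1.05227341])}
{'clock': 0.1, 'q': array([ 1.16379998,  0.6898822 , -0.19451444,  1.56623723,  0.15734028,
        0.90249599, -0.21509271]), 'qd': array([-1.53739672e-03, -2.44260831e-03,  6.28523991e-04, -2.17765113e-03,
        5.93367084e-05,  5.67574739e-04,  3.93910069e-04]), 'joint_torque': array([-3.26470567e-03, -5.28496313e+01, -1.27151784e+00, -1.53836024e+01,
       -5.25934284e-02,  1.99986425e-03,  2.41084302e-05]), 'tool_pos': array([ 0.26637086, -0.56477275,  0.23800202]), 'eef_rot': array([ 9.75798799e-01,  2.18668795e-01, -2.52817811e-04, -7.73969062e-04]), 'contact_force': array([-0.22424189, -0.00179327, -0.1257154 ]), 'moment': array([ 0.04001423,  0.0106491 , -0.00510105]), 'finger_force': 0.0, 'opening': 1.0008877524733988}
```

View pics/scene0.png

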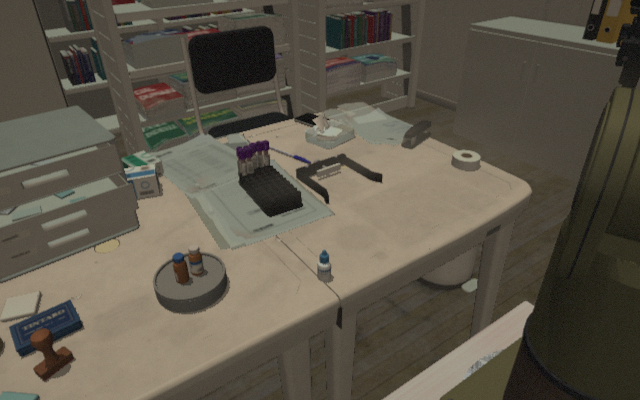

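View pics/top0.png

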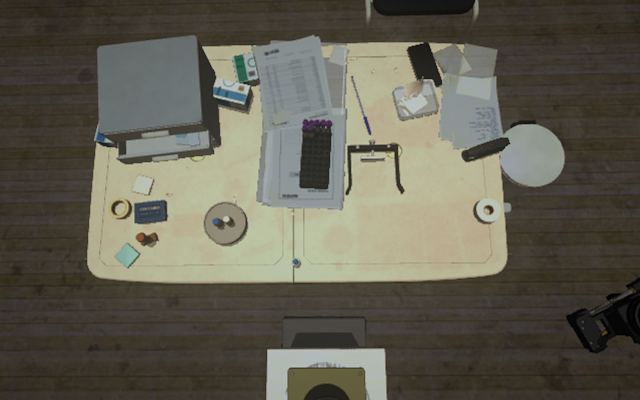

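Scene view: tray at (190,282) with vials at (181,268) and (196,260), bottle (324,266), rack (270,188), bay (335,172). Top view: tray (225,223), bottle (296,263), rack (316,155), bay rails (349,165)/(400,170) opening towards the robot. I'll zoom in to measure.

```bash
cat > h.py <<'E'
import numpy as np, cv2
from plant import r
def P(n):
    c=r.camera_params(n); K=np.array([[c['fx'],0,c['cx']],[0,c['fy'],c['cy']],[0,0,1]])
    return K,cv2.Rodrigues(c['rvec'])[0],np.asarray(c['tvec'],float)
def ray(n,uv):
    K,R,t=P(n); d=R.T@np.linalg.inv(K)@np.array([*uv,1.]); return -R.T@t,d
def onz(n,uv,z):
    o,d=ray(n,uv); return (o+d*(z-o[2])/d[2])
def tri(a,b):
    A=[];B=[]
    for n,uv in(("top",a),("scene",b)):
        o,d=ray(n,uv); d/=np.linalg.norm(d); M=np.eye(3)-np.outer(d,d); A.append(M);B.append(M@o)
    return np.linalg.solve(sum(A),sum(B))
def px(n,X):
    K,R,t=P(n); p=K@(R@np.asarray(X,float)+t); return p[:2]/p[2]
E
python3 - <<'E'
import cv2,numpy as np
a=cv2.imread("pics/top0.png")
a=np.clip(a.astype(float)*1.3,0,255).astype('uint8')
cv2.imwrite("pics/c1.png",cv2.resize(a[110:285,190:430],None,fx=3.3,fy=3.3,interpolation=cv2.INTER_CUBIC))
b=cv2.imread("pics/scene0.png")
b=np.clip(b.astype(float)*1.3,0,255).astype('uint8')
cv2.imwrite("pics/c2.png",cv2.resize(b[130:320,140:400],None,fx=3,fy=3,interpolation=cv2.INTER_CUBIC))
E
```

```text
(no output)
```

View pics/c1.png

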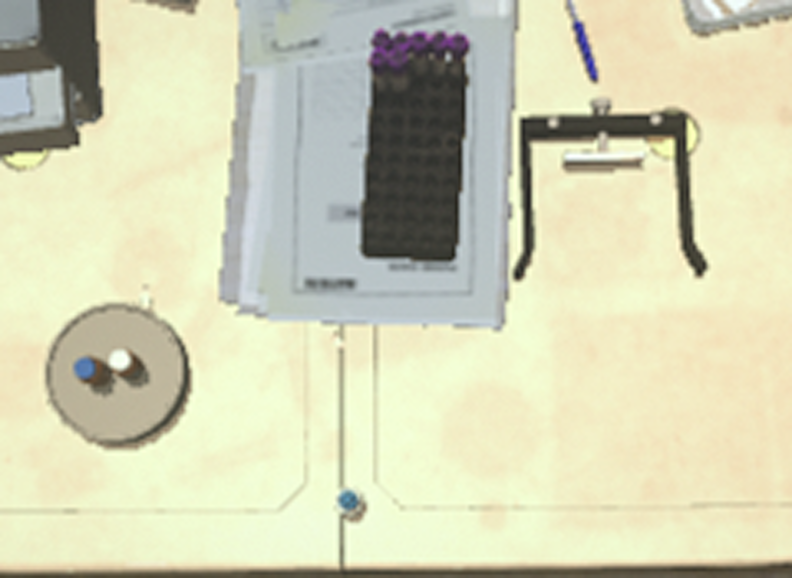

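View pics/c2.png

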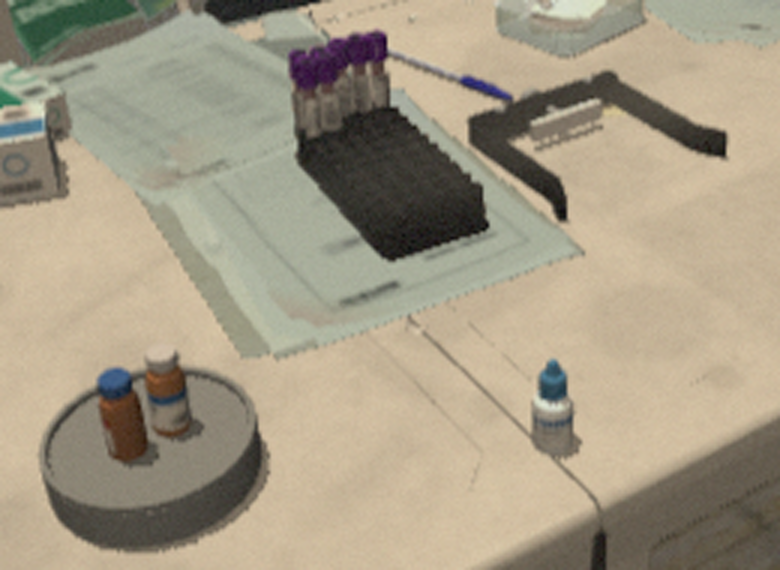

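c1 (top crop): tray centre (118,373), bottle cap (348,500), rack front corners (363,258),(456,260), paper front edge (268,318)-(500,326), bay tips (519,277),(700,271). c2 (scene crop): tray rim about x 42–259, bottle top (552,363), bay tips (562,215),(722,152).

```bash
python3 - <<'E'
from h import *
np.set_printoptions(precision=4,suppress=True)
T=lambda u,v:((u+.5)/3.3-.5+190,(v+.5)/3.3-.5+110)
S=lambda u,v:((u+.5)/3-.5+140,(v+.5)/3-.5+130)
for nm,p,z in [("tray",(118,373),.031),("trayL",(47,373),.031),("trayR",(188,373),.031),("trayT",(118,302),.031),("trayB",(118,445),.031),("bottle",(348,500),.06),("rackFL",(363,258),.037),("rackFR",(456,260),.037),("rackBL",(372,62),.037),("rackBR",(466,62),.037),("paperL",(268,318),.005),("paperR",(500,326),.005),("paperRback",(515,100),.005),
 ("tipL",(519,278),.022),("tipR",(700,272),.022),("elbL",(530,245),.022),("elbR",(687,240),.022),("backL",(524,118),.022),("backR",(684,114),.022),("plateL",(565,158),.024),("plateR",(643,157),.024),("va",(84,369),.079),("vb",(119,359),.079),("deskedge",(340,570),0)]:
    print(nm,onz("top",T(*p),z))
print("tri tipL",tri(T(519,276),S(562,195)),"tipR",tri(T(703,270),S(724,135)))
print("tri bottle",tri(T(348,500),S(552,363)))
print("tri va",tri(T(84,369),S(115,375)),"vb",tri(T(119,359),S(162,352)))
print("tri plateL",tri(T(565,155),S(532,127)),"plateR",tri(T(643,154),S(603,100)))
# tray from scene: rim ellipse extremes
for z in(0,.031):
  c=onz("top",T(118,373),.031)
  q=np.array([px("scene",[c[0]+.06*np.cos(a),c[1]+.06*np.sin(a),z]) for a in np.linspace(0,6.28,200)])
  q=(q-[140,130]+.5)*3-.5; print(q.min(0),q.max(0))
E
```

```text
tray [0.4898 0.2756 0.031 ]
trayL [0.4905 0.3365 0.031 ]
trayR [0.4891 0.2158 0.031 ]
trayT [0.5513 0.2777 0.031 ]
trayB [0.4287 0.2736 0.031 ]
bottle [0.3801 0.0781 0.06  ]
rackFL [0.5858 0.0664 0.037 ]
rackFR [ 0.583  -0.0132  0.037 ]
rackBL [0.763  0.0579 0.037 ]
rackBR [ 0.7615 -0.025   0.037 ]
paperL [0.5403 0.1514 0.005 ]
paperR [ 0.5307 -0.0512  0.005 ]
paperRback [ 0.7369 -0.0695  0.005 ]
tipL [ 0.5696 -0.0676  0.022 ]
tipR [ 0.5728 -0.2233  0.022 ]
elbL [ 0.5987 -0.0779  0.022 ]
elbR [ 0.6013 -0.2136  0.022 ]
backL [ 0.7141 -0.0758  0.022 ]
backR [ 0.7154 -0.2168  0.022 ]
plateL [ 0.6761 -0.1106  0.024 ]
plateR [ 0.676  -0.1787  0.024 ]
va [0.4868 0.2922 0.079 ]
vb [0.4947 0.2638 0.079 ]
deskedge [0.3239 0.0885 0.    ]
tri tipL [ 0.5714 -0.0667  0.0249] tipR [ 0.5746 -0.2259  0.022 ]
tri bottle [0.3804 0.0784 0.06  ]
tri va [0.4864 0.2915 0.0818] vb [0.4943 0.263  0.0795]
tri plateL [ 0.6793 -0.1119  0.0203] plateR [ 0.6769 -0.1805  0.0249]
[ 57.3173 404.6378] [270.0007 550.5929]
[ 45.9348 365.0659] [263.5361 508.6067]
```

The rows are not in the units I measure in: shifts go in shares of 600 mm and turns go in shares of 180 degrees. I convert before sending: 0.331 m is 0.5517, -0.247 m is -0.4117, -1.13 rad is -0.3597.

```bash
cat >> h.py <<'E'
from scipy.spatial.transform import Rotation as Ro
def go(x,y,z,phi):
    s=r.get_state(); R=Ro.from_quat(s['eef_rot']); T=Ro.from_matrix([[np.cos(phi),np.sin(phi),0],[np.sin(phi),-np.cos(phi),0],[0,0,-1.]])
    print("shift",np.round(R.inv().apply(np.array([x,y,z])-s['tool_pos']),4),"rot",np.round((R.inv()*T).as_rotvec(),4), 'q',np.round(s['q'],2),'F',np.round(s['contact_force'],2),'t',s['clock'])
E
echo '[[[0.57, 0.5517, -0.4117, 0, 0, 0, -0.3597], [0.57, 0.5517, -0.4117, 0, 0, 0, -0.3597], [0.57, 0.5517, -0.4117, 0, 0, 0, -0.3597], [0.57, 0.5517, -0.4117, 0, 0, 0, -0.3597], [0.57, 0.5517, -0.4117, 0, 0, 0, -0.3597], [0.57, 0.5517, -0.4117, 0, 0, 0, -0.3597], [0.57, 0.5517, -0.4117, 0, 0, 0, -0.3597], [0.57, 0.5517, -0.4117, 0, 0, 0, -0.3597], [0.57, 0.5517, -0.4117, 0, 0, 0, -0.3597], [0.57, 0.5517, -0.4117, 0, 0, 0, -0.3597]]]' | python3 steer.py
python3 -c "
from h import *
go(.48,.40,.2,np.pi/2)"
```

```text
clock: 1.1
tool_pos: [0.4617, -0.1983, 0.2387]
eef_rot: [0.706, 0.709, 0.0, -0.0]
contact_force: [-0.4, 0.1, -0.2]
opening: 0.567
finger_force: 0.0
shift [0.5982 0.021  0.0393] rot [ 0.0005 -0.0009  0.0045] q [ 0.63  0.56 -0.49  1.92  0.38  0.75 -0.08] F [-0.37  0.12 -0.18] t 1.1
```

In the tool's units: 0.57 m is 0.95, 0.04 m is 0.0667, 0.0045 rad is 0.0014.

```bash

echo '[[[0.57, 0.95, 0.0467, 0.0667, 0, 0, 0.0014], [0.57, 0.95, 0.0467, 0.0667, 0, 0, 0.0014], [0.57, 0.95, 0.0467, 0.0667, 0, 0, 0.0014], [0.57, 0.95, 0.0467, 0.0667, 0, 0, 0.0014], [0.57, 0.95, 0.0467, 0.0667, 0, 0, 0.0014], [0.57, 0.95, 0.0467, 0.0667, 0, 0, 0.0014], [0.57, 0.95, 0.0467, 0.0667, 0, 0, 0.0014], [0.57, 0.95, 0.0467, 0.0667, 0, 0, 0.0014], [0.57, 0.95, 0.0467, 0.0667, 0, 0, 0.0014], [0.57, 0.95, 0.0467, 0.0667, 0, 0, 0.0014]]]' | python3 steer.py && echo '[[[0.57, 0.1167, 0.005, 0, 0, 0, 0], [0.57, 0.1167, 0.005, 0, 0, 0, 0], [0.57, 0.1167, 0.005, 0, 0, 0, 0]]]' | python3 steer.py
python3 -c "
from h import *
cv2.imwrite('pics/t1.png',cv2.resize(r.snapshot('top')[110:285,130:370,::-1],None,fx=3,fy=3))
go(.489,.37,.021,np.pi/2)"
```

```text
clock: 2.1
tool_pos: [0.4866, 0.2962, 0.2032]
eef_rot: [0.71, 0.704, -0.001, 0.001]
contact_force: [0.1, 0.5, -0.2]
opening: 0.57
finger_force: 0.0
clock: 2.4
tool_pos: [0.4889, 0.3693, 0.2032]
eef_rot: [0.708, 0.706, 0.0, -0.0]
contact_force: [0.1, -0.6, 0.1]
opening: 0.571
finger_force: 0.0
shift [ 0.0043 -0.0004  0.182 ] rot [ 0.      0.0021 -0.0059] q [-0.5   0.73 -0.38  1.64  0.34  0.84 -1.04] F [ 0.83 -1.11 -0.87] t 2.45
```

In the tool's units: 0.182 m is 0.3033, 0.17 m is 0.2833, -0.004 rad is -0.0013.

```bash

echo '[[[0.57, 0.005, 0, 0.0833, 0, 0, -0.0013], [0.57, 0.005, 0, 0.1667, 0, 0, -0.0013], [0.57, 0.005, 0, 0.2333, 0, 0, -0.0013], [0.57, 0.005, 0, 0.2833, 0, 0, -0.0013], [0.57, 0.005, 0, 0.3033, 0, 0, -0.0013], [0.57, 0.005, 0, 0.3033, 0, 0, -0.0013], [0.57, 0.005, 0, 0.3033, 0, 0, -0.0013]]]' | python3 steer.py
python3 -c "
from h import *
for n in('top','scene'): cv2.imwrite(f'pics/{n}2.png',r.snapshot(n)[...,::-1])
a=cv2.imread('pics/scene2.png');b=cv2.imread('pics/top2.png')
cv2.imwrite('pics/c3.png',np.hstack([cv2.resize(a[200:340,90:240],None,fx=2.6,fy=2.6),cv2.resize(b[150:290,150:300],None,fx=2.6,fy=2.6)]))
go(.489,.345,.021,np.pi/2)"
```

```text
clock: 3.15
tool_pos: [0.4899, 0.3697, 0.023]
eef_rot: [0.708, 0.706, 0.001, 0.0]
contact_force: [0.1, 0.5, 1.2]
opening: 0.57
finger_force: 0.0
shift [-0.0258 -0.0008  0.0026] rot [ 0.0026 -0.0018 -0.0014] q [-0.58  0.98 -0.26  1.72  0.47  0.49 -1.15] F [-0.92  0.05  1.1 ] t 3.25
```

View pics/c3.png

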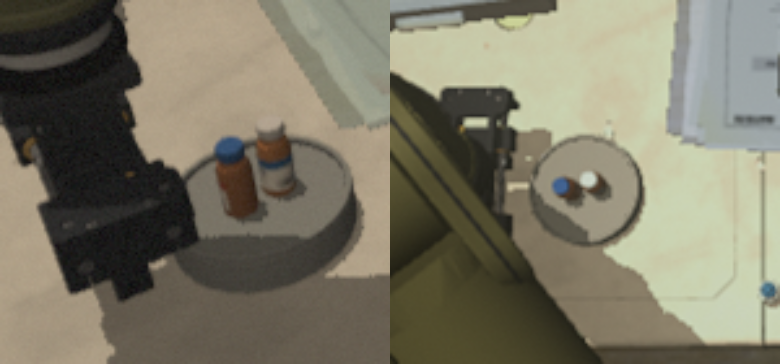

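In the tool's units: -0.074 m is -0.1233, -0.066 m is -0.11.

```bash

echo '[[[0.57, -0.025, 0, 0.0033, 0, 0, 0], [0.57, -0.04, 0, 0.0033, 0, 0, 0], [0.57, -0.0467, 0, 0.0033, 0, 0, 0], [0.57, -0.0533, 0, 0.0033, 0, 0, 0], [0.57, -0.0617, -0.0017, 0.0033, 0, 0, 0], [0.57, -0.0717, -0.005, 0.0033, 0, 0, 0], [0.57, -0.0833, -0.0083, 0.0033, 0, 0, 0], [0.57, -0.0967, -0.0117, 0.0033, 0, 0, 0], [0.57, -0.11, -0.015, 0.0033, 0, 0, 0], [0.57, -0.1233, -0.0183, 0.0033, 0, 0, 0]]]' | python3 steer.py
python3 -c "
from h import *
for n in('top','scene'): cv2.imwrite(f'pics/{n}3.png',r.snapshot(n)[...,::-1])
a=cv2.imread('pics/scene3.png');b=cv2.imread('pics/top3.png')
cv2.imwrite('pics/c4.png',np.hstack([cv2.resize(a[200:340,100:250],None,fx=2.6,fy=2.6),cv2.resize(b[150:290,170:320],None,fx=2.6,fy=2.6)]))
go(.489,.345,.021,np.pi/2)"
```

```text
clock: 4.25
tool_pos: [0.4771, 0.2957, 0.0197]
eef_rot: [0.707, 0.707, -0.0, -0.0]
contact_force: [0.8, 2.8, 0.7]
opening: 0.57
finger_force: 1.6
shift [ 0.0515  0.0122 -0.0018] rot [-0.0018  0.0039 -0.002 ] q [-0.51  0.95 -0.22  1.89  0.53  0.36 -1.14] F [ 1.01 -0.27 -0.56] t 4.35
```

View pics/c4.png

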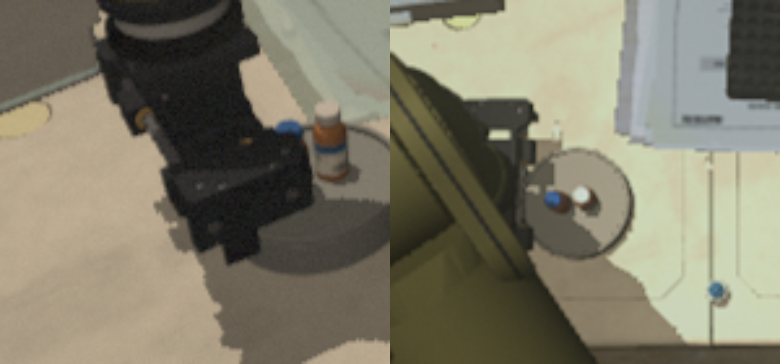

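```bash

python3 -c "
from h import *
print(onz('top',(242.5,228),.031), onz('top',(263,228),.031),onz('top',(242.5,207.5),.031))"
```

```text
[0.47422909 0.22707091 0.031     ] [0.4735874  0.16954268 0.031     ] [0.53242189 0.22851911 0.031     ]
```

In the tool's units: -0.062 m is -0.1033, -0.014 m is -0.0233.

```bash

echo '[[[0.57, -0.0133, -0.005, -0.0017, 0, 0, 0], [0.57, -0.0267, -0.01, -0.0017, 0, 0, 0], [0.57, -0.04, -0.015, -0.0017, 0, 0, 0], [0.57, -0.0533, -0.0183, -0.0017, 0, 0, 0], [0.57, -0.0667, -0.0217, -0.0017, 0, 0, 0], [0.57, -0.08, -0.0233, -0.0017, 0, 0, 0], [0.57, -0.0933, -0.0233, -0.0017, 0, 0, 0], [0.57, -0.1033, -0.0233, -0.0017, 0, 0, 0]]]' | python3 steer.py
python3 -c "
from h import *
for n in('top','scene'): cv2.imwrite(f'pics/{n}4.png',r.snapshot(n)[...,::-1])
a=cv2.imread('pics/scene4.png');b=cv2.imread('pics/top4.png')
cv2.imwrite('pics/c5.png',np.hstack([cv2.resize(a[190:340,120:270],None,fx=2,fy=2),cv2.resize(b[180:280,230:330],None,fx=4.5,fy=4.5,interpolation=cv2.INTER_CUBIC)[:300,:]]) if 0 else cv2.resize(b[180:280,220:340],None,fx=5,fy=5,interpolation=cv2.INTER_CUBIC))
go(.463,.2,.021,np.pi/2)"
```

```text
clock: 5.15
tool_pos: [0.4633, 0.2335, 0.0207]
eef_rot: [0.707, 0.707, -0.0, 0.0]
contact_force: [0.1, 2.2, -1.2]
opening: 0.571
finger_force: 1.1
shift [-0.0325 -0.0003 -0.0002] rot [-0.0006  0.0023 -0.0022] q [-0.46  0.93 -0.16  2.02  0.58  0.24 -1.12] F [-0.21  0.47  0.41] t 5.25
```

View pics/c5.png

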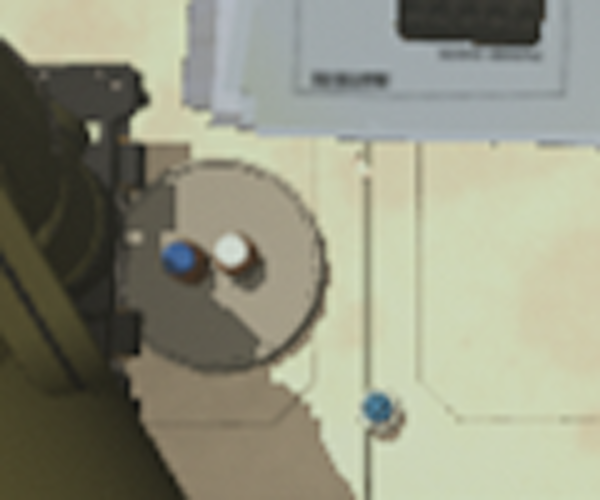

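```bash

python3 -c "
from h import *
f=lambda u,v:(220+(u+.5)/5-.5,180+(v+.5)/5-.5)
for n,p,z in [('c',(220,265),.031),('top',(220,160),.031),('bot',(220,371),.031),('right',(325,265),.031),('paper',(255,134),.005),('paper',(420,143),.005),('paperC',(590,146),.005),('bottle',(377,407),.06)]: print(n,onz('top',f(*p),z))"
```

```text
c [0.4606903  0.16767435 0.031     ]
top [0.51996109 0.16853406 0.031     ]
bot [0.40208206 0.16682425 0.031     ]
right [0.46005297 0.10903244 0.031     ]
paper [0.53917218 0.15213411 0.005     ]
paper [0.53271685 0.0567778  0.005     ]
paperC [ 0.52975662 -0.04095789  0.005     ]
bottle [0.38053547 0.07834117 0.06      ]
```

In the tool's units: -0.065 m is -0.1083, -0.057 m is -0.095.

```bash
cat >> h.py <<'E'
def tray(x,y,w=60):
    im=r.snapshot('top'); u,v=np.round(px('top',[x,y,.031])).astype(int)
    c=cv2.cvtColor(cv2.resize(im[v-30:v+30,u-30:u+30],None,fx=5,fy=5,interpolation=cv2.INTER_CUBIC),cv2.COLOR_RGB2GRAY)
    h=cv2.HoughCircles(cv2.GaussianBlur(c,(0,0),2),cv2.HOUGH_GRADIENT_ALT,1.5,20,param1=100,param2=.3,minRadius=95,maxRadius=115)
    if h is None: print('no circle'); return im
    for a in h.reshape(-1,h.shape[-1])[:3]: print('tray',np.round(onz('top',(u-30+(a[0]+.5)/5-.5,v-30+(a[1]+.5)/5-.5),.031),4),a[2])
    return im
E
python3 -c "
from h import *
tray(.461,.167)"
echo '[[[0.57, -0.0133, 0, 0, 0, 0, 0], [0.57, -0.0283, 0, 0, 0, 0, 0], [0.57, -0.045, 0, 0, 0, 0, 0], [0.57, -0.0617, 0, 0, 0, 0, 0], [0.57, -0.0783, 0, 0, 0, 0, 0], [0.57, -0.095, 0, 0, 0, 0, 0], [0.57, -0.1083, 0, 0, 0, 0, 0]]]' | python3 steer.py
python3 -c "
from h import *
tray(.461,.1)
go(.463,.0,.021,np.pi/2)"
```

```text
tray [0.4601 0.1685 0.031 ] 105.24341
clock: 6.0
tool_pos: [0.4633, 0.1682, 0.0208]
eef_rot: [0.708, 0.707, -0.0, 0.0]
contact_force: [-0.4, 2.4, 0.6]
opening: 0.573
finger_force: 1.2
tray [0.4612 0.1074 0.031 ] 107.36629
shift [-0.1662  0.0003  0.0002] rot [-0.0008  0.003  -0.0028] q [-0.37  0.92 -0.12  2.1   0.64  0.17 -1.07] F [-0.77 -0.77 -0.27] t 6.05
```

In the tool's units: -0.075 m is -0.125, -0.067 m is -0.1117.

```bash

echo '[[[0.57, -0.0133, 0, 0, 0, 0, 0], [0.57, -0.0283, 0, 0, 0, 0, 0], [0.57, -0.045, 0, 0, 0, 0, 0], [0.57, -0.0617, 0, 0, 0, 0, 0], [0.57, -0.0783, 0, 0, 0, 0, 0], [0.57, -0.095, 0, 0, 0, 0, 0], [0.57, -0.1117, 0, 0, 0, 0, 0], [0.57, -0.125, 0, 0, 0, 0, 0]]]' | python3 steer.py
python3 -c "
from h import *
tray(.461,.027)
go(.463,-.079,.021,np.pi/2)"
```

```text
clock: 6.85
tool_pos: [0.4632, 0.0933, 0.0207]
eef_rot: [0.707, 0.707, -0.0, 0.0]
contact_force: [-0.1, 2.2, 0.7]
opening: 0.57
finger_force: 1.1
tray [0.4586 0.0308 0.031 ] 105.817184
shift [-0.1703  0.0005  0.0002] rot [-0.0009  0.0029 -0.0031] q [-0.24  0.91 -0.08  2.16  0.71  0.1  -1.01] F [-0.34 -0.6   0.32] t 6.9
```

In the tool's units: -0.085 m is -0.1417, -0.077 m is -0.1283.

```bash

echo '[[[0.57, -0.0133, 0, 0, 0, 0, 0], [0.57, -0.0283, 0, 0, 0, 0, 0], [0.57, -0.045, 0, 0, 0, 0, 0], [0.57, -0.0617, 0, 0, 0, 0, 0], [0.57, -0.0783, 0, 0, 0, 0, 0], [0.57, -0.095, 0, 0, 0, 0, 0], [0.57, -0.1117, 0, 0, 0, 0, 0], [0.57, -0.1283, 0, 0, 0, 0, 0], [0.57, -0.1417, 0, 0, 0, 0, 0]]]' | python3 steer.py
python3 -c "
from h import *
tray(.461,-.055)
go(.463,-.079,.021,np.pi/2)"
```

```text
clock: 7.8
tool_pos: [0.4631, 0.0083, 0.0207]
eef_rot: [0.707, 0.707, -0.0, 0.0]
contact_force: [0.7, 3.2, 0.4]
opening: 0.572
finger_force: 1.2
no circle
shift [-0.0854  0.0003 -0.    ] rot [-0.0008  0.0027 -0.0033] q [-0.08  0.91 -0.06  2.18  0.82  0.07 -0.93] F [ 0.97 -0.75 -0.68] t 7.85
```

In the tool's units: -0.083 m is -0.1383, -0.081 m is -0.135.

```bash

echo '[[[0.57, -0.0133, 0, 0, 0, 0, 0], [0.57, -0.0283, 0, 0, 0, 0, 0], [0.57, -0.045, 0, 0, 0, 0, 0], [0.57, -0.0617, 0, 0, 0, 0, 0], [0.57, -0.0783, 0.0017, 0, 0, 0, 0], [0.57, -0.095, 0.005, 0, 0, 0, 0], [0.57, -0.1117, 0.0083, 0, 0, 0, 0], [0.57, -0.125, 0.0117, 0, 0, 0, 0], [0.57, -0.135, 0.015, 0, 0, 0, 0], [0.57, -0.1383, 0.0167, 0, 0, 0, 0]]]' | python3 steer.py
python3 -c "
from h import *
im=tray(.47,-.142)
cv2.imwrite('pics/c6.png',cv2.resize(im[140:280,280:440,::-1],None,fx=5,fy=4))
cv2.imwrite('pics/c6.png',cv2.resize(im[150:270,280:430,::-1],None,fx=5,fy=5,interpolation=cv2.INTER_CUBIC))
go(.463,-.079,.021,np.pi/2)"
```

```text
clock: 8.85
tool_pos: [0.4729, -0.0748, 0.0207]
eef_rot: [0.708, 0.706, -0.001, 0.0]
contact_force: [-0.4, 3.0, -0.5]
opening: 0.568
finger_force: 1.3
no circle
shift [-0.0043 -0.01   -0.0003] rot [-0.0007  0.0009 -0.0021] q [ 0.15  0.91 -0.15  2.13  0.88  0.15 -0.81] F [-0.26  0.45 -0.82] t 8.9
```

View pics/c6.png

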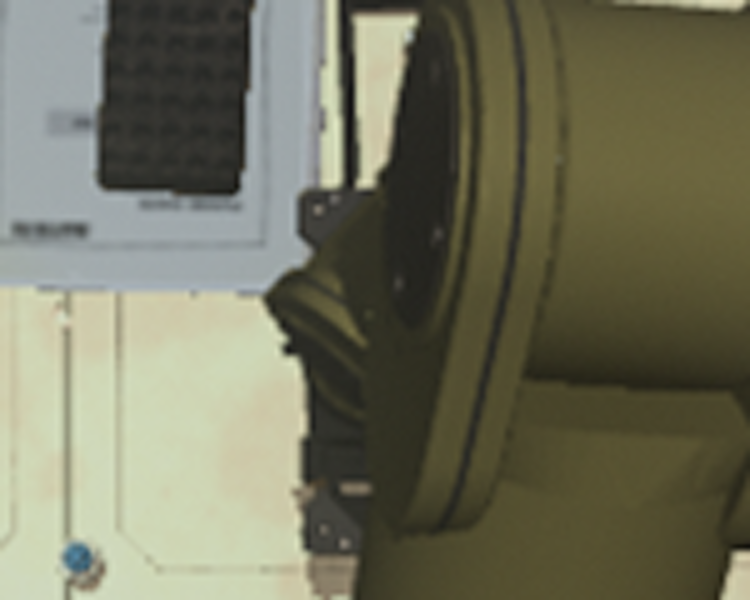

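The arm hides the tray; back off, lift, and turn.

In the tool's units: -0.18 m is -0.3, -0.15 m is -0.25.

```bash

echo '[[[0.57, 0.0083, 0, 0, 0, 0, 0], [0.57, 0.0333, 0, 0, 0, 0, 0], [0.57, 0.0667, 0, -0.0167, 0, 0, 0], [0.57, 0.0833, 0, -0.0833, 0, 0, 0], [0.57, 0.0833, 0, -0.1667, 0, 0, 0], [0.57, 0.0833, 0, -0.25, 0, 0, 0], [0.57, 0.0833, 0, -0.3, 0, 0, 0], [0.57, 0.0833, 0, -0.3, 0, 0, 0]]]' | python3 steer.py
echo '[[[0.57, 0, 0, 0, 0, 0, -0.0477], [0.57, 0, 0, 0, 0, 0, -0.0955], [0.57, 0, 0, 0, 0, 0, -0.1432], [0.57, 0, 0, 0, 0, 0, -0.191], [0.57, 0, 0, 0, 0, 0, -0.2387], [0.57, 0, 0, 0, 0, 0, -0.2865], [0.57, 0, 0, 0, 0, 0, -0.3342], [0.57, 0, 0, 0, 0, 0, -0.382], [0.57, 0, 0, 0, 0, 0, -0.4297], [0.57, 0, 0, 0, 0, 0, -0.4775]]]' | python3 steer.py
python3 -c "
from h import *
im=tray(.47,-.142)
cv2.imwrite('pics/c7.png',cv2.resize(im[150:270,280:430,::-1],None,fx=5,fy=5,interpolation=cv2.INTER_CUBIC))
go(.395,-.142,.2,np.pi)"
```

```text
clock: 9.7
tool_pos: [0.4755, -0.0218, 0.2052]
eef_rot: [0.707, 0.707, 0.003, 0.003]
contact_force: [-1.0, -0.2, -0.4]
opening: 0.567
finger_force: 0.0
clock: 10.7
tool_pos: [0.4725, -0.0227, 0.2002]
eef_rot: [0.032, 1.0, -0.0, -0.001]
contact_force: [-0.5, -0.8, 0.6]
opening: 0.569
finger_force: 0.0
no circle
shift [ 7.040e-02 -1.234e-01  1.000e-04] rot [-0.0004 -0.002  -0.0582] q [ 0.55  0.73 -1.    2.03  0.84  0.86  0.57] F [-0.46 -0.38 -1.23] t 10.75
```

In the tool's units: -0.123 m is -0.205, 0.07 m is 0.1167, -0.058 rad is -0.0185.

```bash

echo '[[[0.57, 0.0583, -0.05, 0, 0, 0, -0.0185], [0.57, 0.1, -0.125, 0, 0, 0, -0.0185], [0.57, 0.1133, -0.1867, 0, 0, 0, -0.0185], [0.57, 0.1167, -0.205, 0, 0, 0, -0.0185], [0.57, 0.1167, -0.205, 0, 0, 0, -0.0185]]]' | python3 steer.py
python3 -c "
from h import *
im=tray(.47,-.142)
im2=r.snapshot('scene')
cv2.imwrite('pics/c7.png',np.hstack([cv2.resize(im[160:270,310:420,::-1],None,fx=4,fy=4,interpolation=cv2.INTER_CUBIC),cv2.resize(im2[130:270,270:370,::-1],None,fx=3.143,fy=3.143,interpolation=cv2.INTER_CUBIC)]))
go(.385,-.142,.2,np.pi)"
```

```text
clock: 11.25
tool_pos: [0.394, -0.1421, 0.2003]
eef_rot: [0.009, 1.0, -0.0, -0.001]
contact_force: [0.5, 0.4, 0.0]
opening: 0.568
finger_force: 0.0
no circle
shift [ 0.0105 -0.0025  0.0009] rot [ 0.0013  0.0012 -0.0129] q [ 0.88  0.69 -1.05  2.17  0.88  0.79  0.8 ] F [ 0.54  0.27 -0.4 ] t 11.35
```

View pics/c7.png

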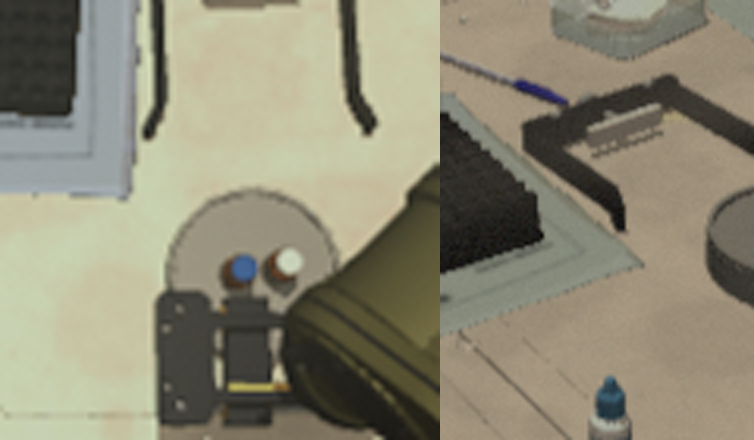

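```bash

python3 -c "
from h import *
f=lambda u,v:(310+(u+.5)/4-.5,160+(v+.5)/4-.5)
for n,p,z in [('c',(253,273),.031),('top',(253,187),.031),('L',(166,273),.031),('R',(340,273),.031),('va',(243,266),.079),('vb',(289,261),.079),('tipL',(150,135),.022),('tipR',(370,130),.022),('elbL',(161,105),.022),('elbR',(350,97),.022),('Lrail',(162,20),.022),('Rrail',(344,20),.022)]: print(n,onz('top',f(*p),z))"
```

```text
c [ 0.470524  -0.1363195  0.031    ]
top [ 0.53105218 -0.13867183  0.031     ]
L [ 0.47119615 -0.07610316  0.031     ]
R [ 0.46985366 -0.19637389  0.031     ]
va [ 0.46955992 -0.12346361  0.079     ]
vb [ 0.47255415 -0.15404254  0.079     ]
tipL [ 0.57111714 -0.0682374   0.022     ]
tipR [ 0.57266243 -0.22431107  0.022     ]
elbL [ 0.59292011 -0.07666366  0.022     ]
elbR [ 0.5969101  -0.21139363  0.022     ]
Lrail [ 0.6558815  -0.07912811  0.022     ]
Rrail [ 0.65388795 -0.20997373  0.022     ]
```

In the tool's units: 0.14 m is 0.2333, 0.11 m is 0.1833, -0.012 rad is -0.0038.

```bash

echo '[[[0.57, 0.0133, 0, 0.05, 0, 0, -0.0038], [0.57, 0.0183, 0, 0.1167, 0, 0, -0.0038], [0.57, 0.0183, 0, 0.1833, 0, 0, -0.0038], [0.57, 0.0183, 0, 0.2333, 0, 0, -0.0038], [0.57, 0.0183, 0, 0.2333, 0, 0, -0.0038]]]' | python3 steer.py
python3 -c "
from h import *
go(.385,-.142,.021,np.pi)"
```

```text
clock: 11.85
tool_pos: [0.3833, -0.1384, 0.0584]
eef_rot: [-0.001, 1.0, 0.001, -0.002]
contact_force: [0.1, -0.6, 0.4]
opening: 0.568
finger_force: 0.0
shift [-0.0019 -0.0037  0.0373] rot [ 0.0028 -0.0044  0.0024] q [ 0.69  0.92 -0.76  2.31  1.47  0.59  0.29] F [ 0.12 -0.59  0.36] t 11.85
```

In the tool's units: 0.0375 m is 0.0625, 0.035 m is 0.0583, 0.002 rad is 0.0006.

```bash

echo '[[[0.57, 0, 0, 0.0333, 0, 0, 0.0006], [0.57, 0, 0, 0.0583, 0, 0, 0.0006], [0.57, 0, 0, 0.0625, 0, 0, 0.0006], [0.57, -0.01, 0, 0.0625, 0, 0, 0.0006], [0.57, -0.0167, 0, 0.0625, 0, 0, 0.0006], [0.57, -0.0233, 0, 0.0625, 0, 0, 0.0006], [0.57, -0.03, 0, 0.0625, 0, 0, 0.0006]]]' | python3 steer.py
python3 -c "
from h import *
go(.48,-.146,.021,np.pi)"
```

```text
clock: 12.55
tool_pos: [0.4026, -0.1412, 0.024]
eef_rot: [0.002, 1.0, -0.0, 0.001]
contact_force: [-0.0, 0.2, 0.2]
opening: 0.573
finger_force: 0.0
shift [-0.0774 -0.0046  0.0031] rot [-0.0006  0.0015 -0.0034] q [ 0.67  1.   -0.74  2.27  1.56  0.6   0.23] F [-0.    0.22  0.16] t 12.55
```

The rows are not in the units I measure in: shifts go in shares of 600 mm and turns go in shares of 180 degrees. I convert before sending: -0.072 m is -0.12, -0.064 m is -0.1067, -0.003 rad is -0.001.

```bash

echo '[[[0.57, -0.0067, 0, 0.005, 0, 0, -0.001], [0.57, -0.015, 0, 0.005, 0, 0, -0.001], [0.57, -0.0267, -0.0017, 0.005, 0, 0, -0.001], [0.57, -0.04, -0.0033, 0.005, 0, 0, -0.001], [0.57, -0.0533, -0.005, 0.005, 0, 0, -0.001], [0.57, -0.0667, -0.0067, 0.005, 0, 0, -0.001], [0.57, -0.08, -0.0067, 0.005, 0, 0, -0.001], [0.57, -0.0933, -0.0067, 0.005, 0, 0, -0.001], [0.57, -0.1067, -0.0067, 0.005, 0, 0, -0.001], [0.57, -0.12, -0.0067, 0.005, 0, 0, -0.001]]]' | python3 steer.py
python3 -c "
from h import *
im=tray(.54,-.146)
cv2.imwrite('pics/c8.png',cv2.resize(im[130:250,310:430,::-1],None,fx=5,fy=5,interpolation=cv2.INTER_CUBIC))
go(.52,-.146,.021,np.pi)"
```

```text
clock: 13.55
tool_pos: [0.4739, -0.1454, 0.0201]
eef_rot: [0.0, 1.0, -0.0, -0.0]
contact_force: [-2.9, 1.1, -0.8]
opening: 0.568
finger_force: 1.2
no circle
shift [-0.0439 -0.0008 -0.0006] rot [ 0.0003  0.0023 -0.0006] q [ 0.64  1.03 -0.74  2.06  1.31  0.64  0.52] F [ 0.3  -0.46 -0.26] t 13.6
```

View pics/c8.png

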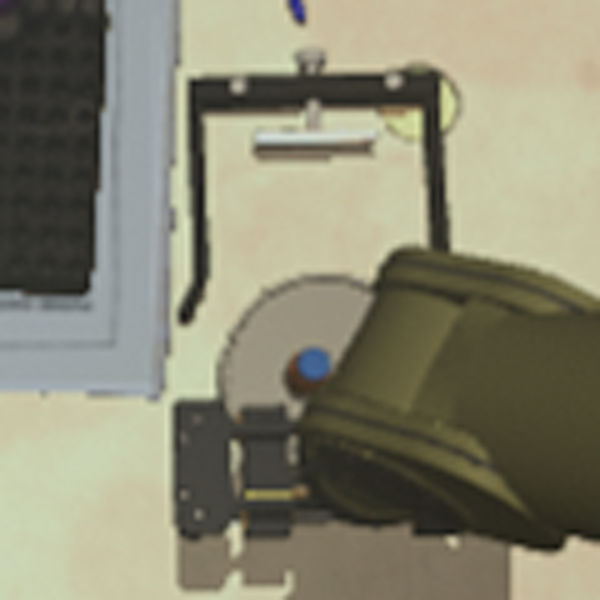

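In the tool's units: -0.049 m is -0.0817, -0.046 m is -0.0767.

```bash

python3 -c "
from h import *
f=lambda u,v:(310+(u+.5)/5-.5,130+(v+.5)/5-.5)
for n,p,z in [('c',(325,381),.031),('top',(325,274),.031),('L',(218,381),.031),('railLin',(208,240),.022),('railRin',(431,240),.022),('plate front',(315,147),.024),('plate frontlow',(315,157),.01)]: print(n,onz('top',f(*p),z))"
echo '[[[0.57, -0.01, 0, 0, 0, 0, 0], [0.57, -0.02, 0, 0, 0, 0, 0], [0.57, -0.03, 0, 0, 0, 0, 0], [0.57, -0.04, 0, 0, 0, 0, 0], [0.57, -0.05, 0, 0, 0, 0, 0], [0.57, -0.0583, 0, 0, 0, 0, 0], [0.57, -0.0667, 0, 0, 0, 0, 0], [0.57, -0.0717, 0, 0, 0, 0, 0], [0.57, -0.0767, 0, 0, 0, 0, 0], [0.57, -0.0817, 0, 0, 0, 0, 0]]]' | python3 steer.py
python3 -c "
from h import *
go(.52,-.146,.021,np.pi)"
```

```text
c [ 0.53262809 -0.14355602  0.031     ]
top [ 0.59419299 -0.14600018  0.031     ]
L [ 0.53337985 -0.083679    0.031     ]
railLin [ 0.61722802 -0.08113459  0.022     ]
railRin [ 0.61539587 -0.20855221  0.022     ]
plate front [ 0.67116851 -0.14422862  0.024     ]
plate frontlow [ 0.66926369 -0.14595252  0.01      ]
clock: 14.6
tool_pos: [0.5227, -0.1453, 0.0202]
eef_rot: [0.0, 1.0, -0.0, -0.0]
contact_force: [-2.8, -0.5, 1.3]
opening: 0.569
finger_force: 1.3
shift [ 0.0027 -0.0007 -0.0008] rot [-0.0002 -0.0004 -0.0001] q [ 0.62  1.06 -0.77  1.93  1.19  0.71  0.66] F [-2.82 -0.49  1.27] t 14.6
```

```bash

echo '[[[0.57, -0.005, 0, 0, 0, 0, 0], [0.57, -0.01, 0, 0, 0, 0, 0], [0.57, -0.015, 0, 0, 0, 0, 0], [0.57, -0.02, 0, 0, 0, 0, 0], [0.57, -0.0233, 0, 0, 0, 0, 0], [0.57, -0.0267, 0, 0, 0, 0, 0], [0.57, -0.03, 0, 0, 0, 0, 0], [0.57, -0.0317, 0, 0, 0, 0, 0], [0.57, -0.0333, 0, 0, 0, 0, 0]]]' | python3 steer.py
echo '[[[0.57, -0.0008, 0, 0, 0, 0, 0], [0.57, -0.0017, 0, 0, 0, 0, 0], [0.57, -0.0025, 0, 0, 0, 0, 0], [0.57, -0.0033, 0, 0, 0, 0, 0]]]' | python3 steer.py
echo '[[[0.57, -0.0008, 0, 0, 0, 0, 0], [0.57, -0.0017, 0, 0, 0, 0, 0], [0.57, -0.0025, 0, 0, 0, 0, 0], [0.57, -0.0033, 0, 0, 0, 0, 0]]]' | python3 steer.py
```

```text
clock: 15.5
tool_pos: [0.5427, -0.1453, 0.0203]
eef_rot: [0.0, 1.0, -0.0, -0.0]
contact_force: [-3.0, -0.1, 0.2]
opening: 0.57
finger_force: 1.3
clock: 15.9
tool_pos: [0.5447, -0.1453, 0.0203]
eef_rot: [0.0, 1.0, -0.0, 0.0]
contact_force: [-3.5, -0.1, 0.8]
opening: 0.572
finger_force: 1.2
clock: 16.3
tool_pos: [0.5467, -0.1453, 0.0203]
eef_rot: [0.0, 1.0, -0.0, 0.0]
contact_force: [-2.6, 0.4, 0.2]
opening: 0.569
finger_force: 1.3
```

In the tool's units: -0.001 m is -0.0017, -0.0007 m is -0.0012.

```bash
cat > ok.py <<'E'
import sys
from plant import r
s=r.get_state(); sys.exit(s['contact_force'][0]<-5.5 or s['finger_force']>2.5)
E
echo '[[[0.57, -0.0007, 0, 0, 0, 0, 0], [0.57, -0.0012, 0, 0, 0, 0, 0], [0.57, -0.0017, 0, 0, 0, 0, 0]]]' | python3 steer.py && python3 ok.py && echo '[[[0.57, -0.0007, 0, 0, 0, 0, 0], [0.57, -0.0012, 0, 0, 0, 0, 0], [0.57, -0.0017, 0, 0, 0, 0, 0]]]' | python3 steer.py && python3 ok.py && echo '[[[0.57, -0.0007, 0, 0, 0, 0, 0], [0.57, -0.0012, 0, 0, 0, 0, 0], [0.57, -0.0017, 0, 0, 0, 0, 0]]]' | python3 steer.py && python3 ok.py && echo '[[[0.57, -0.0007, 0, 0, 0, 0, 0], [0.57, -0.0012, 0, 0, 0, 0, 0], [0.57, -0.0017, 0, 0, 0, 0, 0]]]' | python3 steer.py
```

```text
clock: 16.6
tool_pos: [0.5477, -0.1453, 0.0203]
eef_rot: [0.0, 1.0, -0.0, -0.0]
contact_force: [-3.1, -0.3, 0.3]
opening: 0.57
finger_force: 1.3
clock: 16.9
tool_pos: [0.5487, -0.1453, 0.0203]
eef_rot: [0.0, 1.0, -0.0, 0.0]
contact_force: [-2.6, -0.3, 0.3]
opening: 0.571
finger_force: 1.3
clock: 17.2
tool_pos: [0.5497, -0.1453, 0.0203]
eef_rot: [0.0, 1.0, -0.0, 0.0]
contact_force: [-2.2, 0.9, -0.4]
opening: 0.566
finger_force: 1.3
clock: 17.5
tool_pos: [0.5507, -0.1453, 0.0203]
eef_rot: [0.0, 1.0, -0.0, 0.0]
contact_force: [-3.0, -0.2, -0.1]
opening: 0.571
finger_force: 1.3
```

In the tool's units: -0.001 m is -0.0017, -0.0007 m is -0.0012.

```bash

echo '[[[0.57, -0.0007, 0, 0, 0, 0, 0], [0.57, -0.0012, 0, 0, 0, 0, 0], [0.57, -0.0017, 0, 0, 0, 0, 0]]]' | python3 steer.py && python3 ok.py && echo '[[[0.57, -0.0007, 0, 0, 0, 0, 0], [0.57, -0.0012, 0, 0, 0, 0, 0], [0.57, -0.0017, 0, 0, 0, 0, 0]]]' | python3 steer.py && python3 ok.py && echo '[[[0.57, -0.0007, 0, 0, 0, 0, 0], [0.57, -0.0012, 0, 0, 0, 0, 0], [0.57, -0.0017, 0, 0, 0, 0, 0]]]' | python3 steer.py && python3 ok.py && echo '[[[0.57, -0.0007, 0, 0, 0, 0, 0], [0.57, -0.0012, 0, 0, 0, 0, 0], [0.57, -0.0017, 0, 0, 0, 0, 0]]]' | python3 steer.py
```

```text
clock: 17.8
tool_pos: [0.5517, -0.1453, 0.0203]
eef_rot: [0.0, 1.0, -0.0, 0.0]
contact_force: [-2.7, -1.1, -0.2]
opening: 0.571
finger_force: 1.3
clock: 18.1
tool_pos: [0.5524, -0.1453, 0.0202]
eef_rot: [0.0, 1.0, -0.0, -0.0]
contact_force: [-3.5, -0.6, 1.2]
opening: 0.572
finger_force: 1.8
clock: 18.4
tool_pos: [0.5527, -0.1454, 0.0201]
eef_rot: [0.0, 1.0, -0.0, -0.001]
contact_force: [-5.1, 0.2, 2.7]
opening: 0.568
finger_force: 2.8
```

In the tool's units: -0.001 m is -0.0017, -0.0005 m is -0.0008.

```bash

echo '[[[0.57, -0.0008, 0, 0, 0, 0, 0], [0.57, -0.0017, 0, 0, 0, 0, 0], [0.57, -0.0017, 0, 0, 0, 0, 0]]]' | python3 steer.py && echo '[[[0.57, -0.0008, 0, 0, 0, 0, 0], [0.57, -0.0017, 0, 0, 0, 0, 0], [0.57, -0.0017, 0, 0, 0, 0, 0]]]' | python3 steer.py; python3 -c "
from h import *
for i in range(4): tray(.61,-.145) if 0 else r.snapshot('top'); s=r.get_state(); print(np.round(s['contact_force'],2),s['finger_force'],s['moment'].round(2))"
```

```text
clock: 18.7
tool_pos: [0.5529, -0.1454, 0.02]
eef_rot: [0.0, 1.0, -0.0, -0.002]
contact_force: [-6.8, -0.2, 3.4]
opening: 0.568
finger_force: 3.5
clock: 19.0
tool_pos: [0.5531, -0.1454, 0.0199]
eef_rot: [-0.0, 1.0, -0.0, -0.002]
contact_force: [-8.2, 0.6, 4.3]
opening: 0.572
finger_force: 4.3
[-8.83  0.29  4.29] 4.323195384931751 [0.15 1.58 0.01]
[-7.81  0.85  3.63] 4.3192494520917535 [ 0.16  1.7  -0.02]
[-8.91  0.13  3.96] 4.317562578362413 [ 0.07  1.69 -0.02]
[-9.26 -0.04  4.46] 4.316727889236063 [0.13 1.68 0.01]
```

```bash

echo '[[[0.57, -0.0008, 0, 0, 0, 0, 0], [0.57, -0.0017, 0, 0, 0, 0, 0], [0.57, -0.0025, 0, 0, 0, 0, 0], [0.57, -0.0033, 0, 0, 0, 0, 0], [0.57, -0.0042, 0, 0, 0, 0, 0], [0.57, -0.005, 0, 0, 0, 0, 0], [0.57, -0.005, 0, 0, 0, 0, 0]]]' | python3 steer.py; python3 -c "
from h import *
for i in range(4): r.snapshot('top'); s=r.get_state(); print(np.round(s['contact_force'],2),s['finger_force'],s['moment'].round(2),s['tool_pos'].round(4))"
```

```text
clock: 19.9
tool_pos: [0.5537, -0.1455, 0.0197]
eef_rot: [-0.0, 1.0, -0.001, -0.005]
contact_force: [-13.5, 0.7, 8.3]
opening: 0.569
finger_force: 7.0
[-11.92   0.44   8.22] 7.003162504406646 [0.13 2.6  0.02] [ 0.5537 -0.1454  0.0197]
[-12.74  -0.31   8.  ] 6.999561293050647 [0.21 2.61 0.06] [ 0.5537 -0.1455  0.0197]
[-13.14   1.09   7.47] 6.997073004604317 [ 0.15  2.62 -0.02] [ 0.5537 -0.1455  0.0197]
[-13.46   0.79   7.11] 6.997604136122391 [0.2  2.6  0.03] [ 0.5537 -0.1454  0.0197]
```

In the tool's units: -0.001 m is -0.0017, -0.0005 m is -0.0008.

```bash

echo '[[[0.57, 0, 0, 0, 0, 0, 0], [0.57, 0, 0, 0, 0, 0, 0], [0.57, 0, 0, 0, 0, 0, 0], [0.57, 0, 0, 0, 0, 0, 0], [0.57, 0, 0, 0, 0, 0, 0], [0.57, 0, 0, 0, 0, 0, 0], [0.57, 0, 0, 0, 0, 0, 0], [0.57, 0, 0, 0, 0, 0, 0]]]' | python3 steer.py;echo '[[[0.57, -0.0008, 0, 0, 0, 0, 0], [0.57, -0.0017, 0, 0, 0, 0, 0], [0.57, -0.0017, 0, 0, 0, 0, 0], [0.57, -0.0017, 0, 0, 0, 0, 0], [0.57, -0.0017, 0, 0, 0, 0, 0], [0.57, -0.0017, 0, 0, 0, 0, 0], [0.57, -0.0017, 0, 0, 0, 0, 0], [0.57, -0.0017, 0, 0, 0, 0, 0], [0.57, -0.0017, 0, 0, 0, 0, 0], [0.57, -0.0017, 0, 0, 0, 0, 0]]]' | python3 steer.py; python3 -c "
from h import *
for i in range(4): r.snapshot('top'); s=r.get_state(); print(np.round(s['contact_force'],2),s['finger_force'],s['tool_pos'].round(4))"
```

```text
clock: 20.9
tool_pos: [0.5537, -0.1454, 0.0197]
eef_rot: [-0.0, 1.0, -0.001, -0.005]
contact_force: [-12.3, 1.1, 7.4]
opening: 0.569
finger_force: 7.0
clock: 21.9
tool_pos: [0.5539, -0.1455, 0.0196]
eef_rot: [-0.0, 1.0, -0.001, -0.005]
contact_force: [-15.2, 0.6, 9.0]
opening: 0.575
finger_force: 7.9
[-14.65   0.61   9.23] 7.892806663876399 [ 0.5538 -0.1455  0.0196]
[-15.72  -0.28   9.5 ] 7.893043291987851 [ 0.5539 -0.1455  0.0196]
[-13.96   0.47   7.9 ] 7.892518899170682 [ 0.5538 -0.1455  0.0196]
[-14.14   1.26   8.19] 7.892234686296433 [ 0.5538 -0.1455  0.0196]
```

In the tool's units: 0.06 m is 0.1, 0.04 m is 0.0667.

```bash

echo '[[[0.57, 0.0025, 0, 0, 0, 0, 0], [0.57, 0.005, 0, 0, 0, 0, 0], [0.57, 0.0075, 0, 0, 0, 0, 0], [0.57, 0.01, 0, 0, 0, 0, 0], [0.57, 0.0133, 0, 0, 0, 0, 0], [0.57, 0.0183, 0, 0, 0, 0, 0], [0.57, 0.0267, 0, 0, 0, 0, 0], [0.57, 0.0417, 0, 0, 0, 0, 0], [0.57, 0.0667, 0, 0, 0, 0, 0], [0.57, 0.1, 0, 0, 0, 0, 0]]]' | python3 steer.py
echo '[[[0.57, 0.05, 0, -0.05, 0, 0, 0], [0.57, 0.1, 0, -0.1167, 0, 0, 0], [0.57, 0.1167, 0, -0.1833, 0, 0, 0], [0.57, 0.1167, 0, -0.2333, 0, 0, 0], [0.57, 0.1167, 0, -0.2333, 0, 0, 0]]]' | python3 steer.py
python3 -c "
from h import *
im=tray(.61,-.145); im2=r.snapshot('scene'); cv2.imwrite('pics/end_top.png',im[...,::-1]); cv2.imwrite('pics/end_scene.png',im2[...,::-1])
hs=cv2.cvtColor(im,cv2.COLOR_RGB2HSV).astype(int)
u,v=np.round(px('top',[.61,-.145,.079])).astype(int)
for n,m in (('blue',(abs(hs[...,0]-110)<12)&(hs[...,1]>110)),('white',(im.min(-1)>185))):
    ys,xs=np.nonzero(m[v-18:v+18,u-18:u+18]); print(n,len(xs),onz('top',(xs.mean()+u-18,ys.mean()+v-18),.079) if len(xs) else '')
go(.4,-.145,.2,np.pi)"
```

```text
clock: 23.1
tool_pos: [0.4998, -0.1451, 0.0205]
eef_rot: [0.0, 1.0, 0.0, 0.001]
contact_force: [-0.1, -0.9, -0.3]
opening: 0.569
finger_force: 0.0
clock: 23.6
tool_pos: [0.4312, -0.1453, 0.1636]
eef_rot: [0.0, 1.0, -0.001, 0.003]
contact_force: [0.0, -0.6, -1.6]
opening: 0.569
finger_force: 0.0
tray [ 0.6094 -0.1438  0.031 ] 107.74618
tray [ 0.6094 -0.1438  0.031 ] 97.725746
blue 23 [ 0.61235824 -0.13101195  0.079     ]
white 16 [ 0.64306616 -0.13460884  0.079     ]
shift [ 0.0297  0.0006 -0.0394] rot [-0.0011  0.0016 -0.0008] q [ 0.79  0.76 -0.93  2.13  0.95  0.75  0.78] F [ 0.64  0.53 -0.75] t 23.7
```

```bash
python3 -c "
from plant import r
print(r.finish_job())"
```

```text
the job is handed in; nothing more can be done
None
```

I slid the tray round the rack into the bay and pressed it against the buffer for over two seconds. The wrist read about 13–15 N, which I put at roughly 6–14 N on the buffer after tray friction. I then released it, backed the robot clear and handed the job in at 23.7 s. The final image puts the tray at about x −15 mm, 1 mm off the bay axis, with the blue-capped vial standing. The white-capped vial I could not confirm in that image, and the hand-in returned no verdict.

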